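# Clamp a marker in the bench thickness gauge with its ratchet

### The arm

A 7-joint arm with a two-finger parallel gripper is mounted at the origin on the work surface; the furniture and walls round the work are solid. World frame = base frame: x ahead of the robot, y to its left, z up, the work surface at z = 0. Lengths are in m, angles in rad, forces in N, time in s.
With the tool pointing down it reaches from about 0.4 to 0.9 m from the base axis. Payload 5.5 kg.
Tool frame: the origin (TCP) lies midway between the tips of the shut fingers; the grasp point (between the pads) lies 19 mm behind it (arm.grip_point_offset is the distance from the TCP to the grasp point, in m); z points along the fingers, y is the line along which they close (so a half turn about z gives the same grasp; the last joint's range is limited). The gripper opens to 85 mm and grips with 20 to 120 N. Pads are 22 mm wide; open, the fingers measure 114 mm over their backs; the gripper's body (76 mm by 85 mm) begins 54 mm behind the grasp point. The pads swing forward as they close: fully open they stand 13 mm farther back than shut.
Start: joints at [-1.059, 0.501, -0.427, 1.55, 0.221, 1.138, -0.21], TCP at [0.16, 0.63, 0.231] pointing down, gripper open.
Joint ranges: [-2.88, 2.88], [-0.31, 2.03], [-1.54, 1.56], [0.2, 2.42], [-1.41, 4.55], [0.19, 2.02], [-2.57, 2.57]. Speed limits (rad/s): [2.57, 2.57, 3.14, 3.14, 3.14, 3.14, 3.14].

### API

Orientations are given as a unit quaternion [x, y, z, w].
In Python, from bench import sensors, optics, arm gives the robot as it stands.
- The arm moves only by the shell command python3 -m creep 'ROWS'. ROWS is JSON, a list of rows, each an object with "linear": the shift along the tool's x, y, z in cm, a list of three; "roll": the turn about the tool's z in degrees; "gripper": the opening, from -1 (shut) to 1 (fully open). A call has exactly 8 rows; each row is the pose to reach, as a shift and turn from the pose commanded when the call began, along the tool's axes at that moment; what a row does not reach only later rows make up. A row lasts 1/12 s, in which the tool goes at most 41.7 mm and 7.16 degrees, less where a joint would pass 70% of its speed; a pose out of reach is approached as far as the arm can. A call with a gripper value outside its range is refused whole. The fingers move at their own pace and stop on an object; the grip force is fixed at half the most. Time passes only in rows, so rows that repeat a pose let the fingers close, or fill a call up. It gives the time, the measured TCP pose, the force, the opening and the grip force at its end, in the units of the state.
- sensors.read_state(): the state, without advancing time (a new reading comes with each control period).
- optics.capture(name): name is "scene" or "top" or "wrist"; returns (picture, depth): 420x560x3 uint8, blue, green, red; 420x560 float32, m along the optical axis (not along the pixel's ray), 0 where there is no reading.
- optics.camera_info(name): a dict with "intrinsics" (3x3 intrinsics, pixels), "dist" ([k1, k2, p1, p2, k3] as OpenCV has them; the pictures are not rectified), "rvec" (rotation vector, rad) and "tvec" (3), from world to camera coordinates, as OpenCV has them; the wrist camera has in their place "tool_from_camera" (4x4, takes a point from camera to tool coordinates, whose origin is the TCP and whose axes are the flange's). Camera axes: x right, y down, z forward; pixel columns grow to the right and rows downward; lengths in m; the calibration is good to about 2 mm. A picture is of the moment at which its call begins: read the wrist's pose just before it. camera_info takes no time and is no camera call.
- arm.job_done(): hands the job in; it is judged then, once.
Trained networks look in the newest picture that a camera, given by its name, has taken for a name from the list of things; names that differ only in an ending like _2 or _b are one class to them, and where a whole thing is asked for, a point or a joint stands for the part that bears it (a point fixed in the world has none). Each returns a list of dicts, best first, with "p" (0 to 1); they miss things now and then, are a little off and sometimes report something else, mostly with a low value. They report only what shows in the picture. A call takes as long as a camera call.
- optics.search_frame(camera, thing): "centre" ([x, y, z] in m, in the coordinates of the camera as it stood for that picture, good to about 4 mm: the middle of the surface that is visible of it).
The state is a dict: "t": time; "joint_positions": joint angles; "joint_velocities": joint speeds; "joint_efforts": joint torques, N m; "tool_pos": TCP position; "tcp_rot": TCP orientation; "ft_force": force on the tool from outside, world axes, zero at the start; "torque": the same for the moment, N m; "opening": finger opening in m; "finger_force": force on a finger pad.
Only numpy, scipy, OpenCV 4.12 (cv2) and the standard library are available. Lean on these libraries where they do the work, as an engineer would, in place of code of your own. Each camera call takes 0.05 s, during which the arm holds its last target. There are 200 camera calls.

### The job

The marker pen lies in the cradle of the thickness gauge but its end is not yet against the end stop: push it gently along the cradle until it is home, and press it against the stop for a moment with about 7 N (not under 4, never over 12) to seat it. Then turn the narrow ratchet cap on top of the gauge clockwise (seen from above), regripping as often as needed, until the spindle clamps the marker and the ratchet is clearly felt to slip; stop turning within a quarter turn of slipping and let go, leaving the marker clamped. Use the ratchet cap and not the wide thimble under it, which would crush the marker, and leave the things lying around where they are.

Things in the scene. Friction and masses are not known exactly. Their poses are not given: they have to be found in the camera images.
- gauge: Bench thickness gauge, fixed: grey base 110x133x12 mm (x -35..+75, y -35..+98), grey column (x +37..+63, up to z 96) with an arm (z 73..97) over to the spindle axis. Origin on the desk under the vertical spindle axis, z up, +y along the cradle away from the end stop. Cradle: steel channel along y at x = 0, y -25..+95, floor z 26, 23 mm wide inside, lips up to z 34, open at +y.
- stop_plate: Steel end stop across the -y end of the cradle, fixed to the gauge: 34 x 6 mm, from z = 12 to 44 mm; its face toward the marker is at y = -25 mm in the gauge's frame. Same origin and axes as the gauge.
- marker: Marker pen, 135x16x16 mm, ~20 g; origin: centre of its underside, long axis y, parallel to the gauge's y. Lies in the cradle, starts 15 to 42 mm short of the stop, slides with under 1 N. Home: origin at gauge y = +42.5 mm, its +y end at +110, past the cradle's open end (+95) and the base (+98), so it can be pushed there at 20 to 40 mm above the desk. Over 12 N against the stop spoils it.
- spindle: Steel rod of 9 mm diameter with a 14 mm foot; goes straight down onto the marker, 6 mm for each radian (38 mm a turn) that the thimble turns clockwise. Origin: centre of the foot's underside; 62 mm above the desk when fully open, 3 to 21 mm above the marker at the start. More than 40 N on the marker spoils it; the ratchet slips at about 20 N.
- ratchet_mid (a point): Middle of the ratchet cap, on its vertical axis: knurled dark steel cylinder, 22 mm diameter, 36 mm high, white line on its top face. This point is 146 mm above the desk and stays there as the cap turns; the cap reaches 18 mm above and below it. The wide thimble (diameter 32 mm, 22 mm high) begins 20 mm below this point.
- ratchet (a joint): Slip of the ratchet cap against the thimble, rad: 0 at the start and while the cap carries the thimble along (about 0.08 N m running torque); grows, clockwise positive, when the spindle is on the marker and the ratchet slips (about 0.20 N m). The clamped screw holds by itself when the cap is let go.
- eraser: Eraser 43 x 53 x 12 mm, bystander; origin centre of its underside.
- sharpener: Pencil sharpener 19 x 27 x 13 mm, bystander; origin centre of its underside.
- binder_clip_1: Binder clip 36 x 28 x 37 mm, bystander; origin centre of its underside.
- usb_stick: USB stick 45 x 39 x 8 mm, bystander; origin centre of its underside.

How it is judged:
On the way, in this order (a step that is already met when the one before it is completed fails the run):
1. the marker is fully home and pressed against the end stop with 4 to 12 N, the ratchet not yet slipped (y of marker in the frame of gauge between 0.04 and 0.0443 m and contact force between marker and stop_plate above 4 N and value of joint ratchet below 0.25 rad), for 0.1 s.
2. the spindle clamps the marker and the ratchet has slipped by 0.25 rad or more (y of marker in the frame of gauge between 0.04 and 0.0443 m and value of joint ratchet above 0.25 rad and contact force between spindle and marker above 5 N), for 0.2 s.
At the end, for the whole second after the job is handed in: The marker is against the end stop (its centre 40 to 44.3 mm from the spindle axis along the cradle, 42.5 when touching), at rest, the spindle presses it with more than 5 N, and the ratchet has slipped by 0.25 rad or more (never by more than 1.75 rad) (all of step 2 and linear speed of marker below 0.01 m/s).
It fails at once if the marker is pressed against the end stop with more than 12 N (contact force between marker and stop_plate above 12 N).
It fails at once if the spindle squeezes the marker with more than 40 N (contact force between spindle and marker above 40 N).
It fails at once if the ratchet is turned on by more than 1.75 rad after slipping (value of joint ratchet above 1.75 rad).
It fails at once if a bystander is pushed away by more than 30 mm (distance of any of eraser, sharpener, binder_clip_1, usb_stick from where it was at the start of the episode above 0.03 m).
It also fails if it takes over 72 s, if anything falls off the work surface, if the arm or the gripper's body presses on something with over 40 N, if the wrist force passes 120 N, or if a joint passes its speed limit or range.

## Working session

There is one attempt and no reset: what is moved stays moved. The work goes in short steps, Python scripts to look and compute and a shell command to move; the robot and the scene stay as the last step left them, time stands still between calls to the robot, and variables do not carry over. Pictures are saved under pics/ and viewed, at most 10 in all, crops included, and the job is handed in when it is done.

```bash
ls; mkdir -p pics; cat > h.py <<'E'
import numpy as np, cv2
from bench import sensors, optics, arm
from scipy.spatial.transform import Rotation as R
def cam2world(name,p,st=None):
    ci=optics.camera_info(name); p=np.asarray(p,float)
    if name=="wrist":
        T=np.array(ci["tool_from_camera"]); q=p@T[:3,:3].T+T[:3,3]
        return R.from_quat(st["tcp_rot"]).apply(q)+st["tool_pos"]
    M=cv2.Rodrigues(np.array(ci["rvec"],float))[0]
    return (p-np.array(ci["tvec"]).ravel())@M
def cloud(name,d,st=None):
    ci=optics.camera_info(name);K=np.array(ci["intrinsics"],float)
    v,u=np.mgrid[:d.shape[0],:d.shape[1]]
    n=cv2.undistortPoints(np.stack([u,v],-1).reshape(-1,1,2).astype(np.float64),K,np.array(ci["dist"],float)).reshape(-1,2)
    z=d.reshape(-1,1)
    return cam2world(name,np.hstack([n*z,z]),st).reshape(d.shape+(3,))
E
python3 - <<'E'
from h import *
s=sensors.read_state();print(s)
for c in("scene","top"):
    im,d=optics.capture(c);cv2.imwrite(f"pics/{c}0.png",im);np.save(f"pics/{c}0.npy",d)
    for n in("gauge","marker","ratchet_mid","stop_plate","eraser","sharpener","binder_clip_1","usb_stick"):
        print(c,n,[(round(r["p"],2),cam2world(c,r["centre"]).round(3)) for r in optics.search_frame(c,n)[:2]])
E
```

```text
pics
{'t': 0.0, 'joint_positions': array([-1.05879824,  0.50181566, -0.42674297,  1.55145356,  0.22078811,
        1.13825236, -0.210316  ]), 'joint_velocities': array([ 0.0005293 ,  0.00034506,  0.00032923, -0.00093469,  0.00028501,
        0.00210096, -0.00071962]), 'joint_efforts': array([-6.18206504e-04, -5.69521451e+01, -5.81604391e+00, -2.80926490e+01,
        1.07231530e-02,  1.21690487e-02,  4.66139426e-06]), 'tool_pos': array([0.15995487, 0.62931335, 0.23027376]), 'tcp_rot': array([ 1.24082238e-01,  9.92271491e-01, -9.29915415e-04, -1.44198910e-04]), 'ft_force': array([ 0.01823658, -0.56878839, -0.66363731]), 'torque': array([ 0.03313841, -0.07291909, -0.00359061]), 'finger_force': 0.0, 'opening': 0.08565239300506654}
scene gauge [(0.68, array([0.542, 0.02 , 0.031]))]
scene marker [(0.97, array([0.553, 0.078, 0.036])), (0.74, array([0.537, 0.015, 0.158]))]
scene ratchet_mid [(0.64, array([0.541, 0.015, 0.16 ]))]
scene stop_plate [(0.41, array([ 0.537, -0.015,  0.038]))]
scene eraser [(0.64, array([0.444, 0.002, 0.01 ]))]
scene sharpener [(0.49, array([0.481, 0.076, 0.013]))]
scene binder_clip_1 [(0.2, array([0.672, 0.037, 0.008]))]
scene usb_stick [(0.67, array([0.674, 0.04 , 0.008])), (0.29, array([0.537, 0.014, 0.159]))]
top gauge [(0.81, array([0.563, 0.014, 0.011]))]
top marker [(0.83, array([0.557, 0.085, 0.041]))]
top ratchet_mid [(0.85, array([0.536, 0.008, 0.159]))]
top stop_plate [(0.64, array([0.56 , 0.085, 0.041])), (0.46, array([ 0.536, -0.021,  0.043]))]
top eraser [(0.66, array([0.537, 0.007, 0.159])), (0.58, array([ 0.455, -0.005,  0.013]))]
top sharpener [(0.53, array([0.486, 0.073, 0.012]))]
top binder_clip_1 [(0.61, array([ 0.639, -0.075,  0.015]))]
top usb_stick [(0.6, array([0.676, 0.035, 0.002]))]
```

```bash
python3 - <<'E'
from h import *
a=cv2.imread("pics/scene0.png");b=cv2.imread("pics/top0.png")
cv2.imwrite("pics/both.png",np.vstack([cv2.resize(a,(400,300)),cv2.resize(b,(400,300))]))
cv2.imwrite("pics/both.png",np.hstack([cv2.resize(a[:, 60:500],(400,380)),cv2.resize(b[:,60:500],(400,380))]))
for c in("scene","top"):
    P=cloud(c,np.load(f"pics/{c}0.npy"));q=P.reshape(-1,3)
    near=np.hypot(q[:,0]-.538,q[:,1]-.012)<.03
    t=q[near&(q[:,2]>.158)&(q[:,2]<.175)]
    print(c,"cap top",len(t),t.mean(0).round(4),t.min(0).round(3),t.max(0).round(3))
    m=q[(abs(q[:,0]-.555)<.04)&(q[:,1]>.03)&(q[:,1]<.25)&(q[:,2]>.036)&(q[:,2]<.05)]
    for y in np.arange(.03,.19,.01):
        k=m[abs(m[:,1]-y)<.005]
        if len(k): print("  y%.3f"%y,len(k),k[:,0].min().round(4),k[:,0].max().round(4),k[:,2].max().round(4))
    print("  yrange",m[:,1].max())
    e=q[(q[:,2]>.009)&(q[:,2]<.016)&(abs(q[:,0]-.55)<.1)&(abs(q[:,1]-.03)<.12)]
    print("  base z",np.median(e[:,2]),cv2.minAreaRect(e[:,:2].astype(np.float32)))
E
```

```text
scene cap top 124 [0.541  0.0119 0.1629] [ 0.531 -0.     0.158] [0.554 0.022 0.166]
  y0.030 19 0.5402 0.5522 0.0428
  y0.040 34 0.5403 0.5625 0.0426
  y0.050 35 0.5333 0.5567 0.0429
  y0.060 34 0.5449 0.5594 0.0426
  y0.070 40 0.5472 0.5613 0.0427
  y0.080 34 0.5502 0.564 0.0425
  y0.090 39 0.552 0.5652 0.0427
  y0.100 42 0.5526 0.5665 0.0427
  y0.110 38 0.5553 0.5678 0.0435
  y0.120 41 0.5577 0.5715 0.0423
  y0.130 32 0.561 0.5737 0.0421
  y0.140 21 0.5634 0.5754 0.0408
  yrange 0.14088317398299535
  base z 0.011684656442611702 ((0.539729654788971, 0.0336364209651947), (0.15345101058483124, 0.16444411873817444), 77.30155944824219)
top cap top 193 [0.5436 0.0084 0.1627] [ 0.533 -0.002  0.158] [0.554 0.02  0.166]
  y0.040 38 0.5386 0.5588 0.0433
  y0.050 47 0.5456 0.5609 0.0424
  y0.060 50 0.5398 0.5627 0.0437
  y0.070 46 0.5504 0.5643 0.0421
  y0.080 49 0.5526 0.5722 0.0434
  y0.090 52 0.5485 0.5756 0.0431
  y0.100 49 0.5565 0.572 0.0432
  y0.110 44 0.5595 0.5728 0.0444
  y0.120 38 0.5628 0.575 0.0422
  y0.130 33 0.5649 0.5772 0.0436
  y0.140 8 0.5676 0.5765 0.0408
  yrange 0.1374876735435588
  base z 0.011063336553045176 ((0.5693230032920837, 0.02146642655134201), (0.16845138370990753, 0.21747976541519165), 70.92250061035156)
```

View pics/both.png

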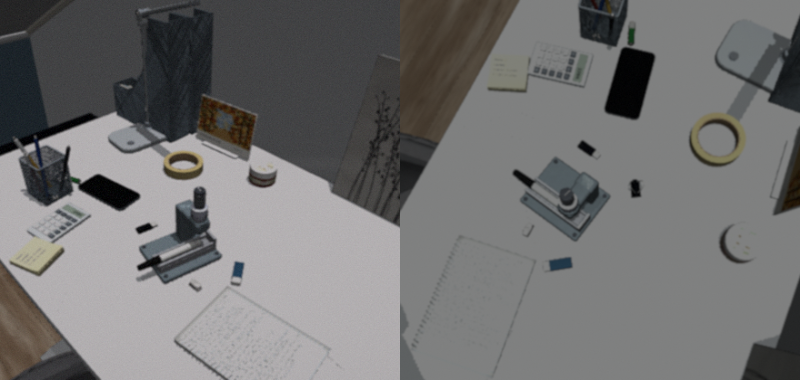

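```bash
python3 - <<'E'
from h import *
a=np.array([.16,.629]);b=np.array([.578,.175])
for c in("scene","top"):
    q=cloud(c,np.load(f"pics/{c}0.npy")).reshape(-1,3)
    L=np.linalg.norm(b-a);u=(b-a)/L;r=q[:,:2]-a;s=r@u;l=r@[-u[1],u[0]]
    for k in np.arange(-.1,L+.1,.1):
        m=(abs(l)<.1)&(s>=k)&(s<k+.1)
        if m.any():print(c,round(k,1),m.sum(),np.percentile(q[m,2],[50,99.5]).round(3))
    print(q.min(0),q.max(0))
E
```

```text
scene 0.4 4692 [-0.     0.003]
scene 0.5 6828 [0.    0.003]
scene 0.6 5222 [0.001 0.042]
scene 0.7 3582 [0.    0.095]
[ 0.06146291 -0.46902392 -0.79974136] [2.24870286 0.54251875 0.61995275]
top 0.1 492 [-0.259 -0.249]
top 0.2 2309 [-0.258 -0.249]
top 0.3 996 [-0.003  0.002]
top 0.4 4521 [-0.002  0.003]
top 0.5 6225 [-0.001  0.003]
top 0.6 6060 [-0.001  0.042]
top 0.7 5421 [-0.001  0.094]
[ 0.13358313 -0.46403497 -0.80821981] [1.39231767 1.28994888 0.90762856]
```

```bash
A='{"linear":[0,0,0],"roll":0,"gripper":-1}'; python3 -m creep '[{"linear":[-4,-2.6,0],"roll":0,"gripper":-1},{"linear":[-8,-5.2,0],"roll":0,"gripper":-1},{"linear":[-11,-7.2,0],"roll":0,"gripper":-1},{"linear":[-14,-9.2,0],"roll":0,"gripper":-1},{"linear":[-17,-11.1,0],"roll":0,"gripper":-1},{"linear":[-20,-13.1,0],"roll":0,"gripper":-1},{"linear":[-23,-15.1,0],"roll":0,"gripper":-1},{"linear":[-26,-17,0],"roll":0,"gripper":-1}]'
python3 -m creep '[{"linear":[-3,-2,0.5],"roll":0,"gripper":-1},{"linear":[-6,-4,1],"roll":0,"gripper":-1},{"linear":[-9,-6,1.5],"roll":0,"gripper":-1},{"linear":[-12,-8,2],"roll":0,"gripper":-1},{"linear":[-15,-10,2.5],"roll":0,"gripper":-1},{"linear":[-18,-12,3],"roll":0,"gripper":-1},{"linear":[-21,-14,3],"roll":0,"gripper":-1},{"linear":[-25,-16.5,3],"roll":0,"gripper":-1}]'
python3 - <<'E'
from h import *
s=sensors.read_state();print(s["t"],s["tool_pos"],s["tcp_rot"],s["ft_force"],s["opening"],s["joint_positions"])
im,d=optics.capture("wrist");cv2.imwrite("pics/w1.png",im);np.save("pics/w1.npy",d)
for n in("marker","ratchet_mid","gauge"):print(n,[(round(r["p"],2),cam2world("wrist",r["centre"],s).round(4)) for r in optics.search_frame("wrist",n)[:2]])
E
```

```text
t: 1.57
tool_pos: [0.3712, 0.3996, 0.2316]
tcp_rot: [0.124, 0.992, 0.0, 0.0]
ft_force: [0.5, -0.3, -0.3]
opening: -0.0003
finger_force: 0.0
t: 2.23
tool_pos: [0.568, 0.1833, 0.2011]
tcp_rot: [0.123, 0.992, 0.0, -0.001]
ft_force: [-0.7, 0.8, 0.0]
opening: -0.0005
finger_force: 0.0
2.2333 [0.56799499 0.18328689 0.20109916] [ 1.23159995e-01  9.92386673e-01  1.88721682e-04 -5.20280803e-04] [-0.683193    0.82277446  0.01930075] -0.0004564730571794134 [-0.18736745  0.41329289 -0.21798435  1.72438784  0.10139462  1.01568393
  0.88270933]
marker [(0.78, array([0.5586, 0.0761, 0.0392]))]
ratchet_mid [(0.74, array([0.5444, 0.0229, 0.1391]))]
gauge [(0.64, array([0.5619, 0.028 , 0.0276]))]
```

View pics/w1.png

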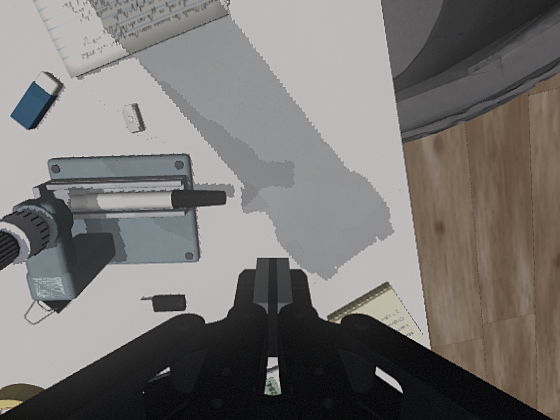

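```bash
python3 - <<'E'
from h import *
s=sensors.read_state();q=cloud("wrist",np.load("pics/w1.npy"),s)
D=np.load("pics/w1.npy")
q=q[D>0]
m=q[(abs(q[:,0]-.56)<.03)&(q[:,1]>.05)&(q[:,1]<.2)&(q[:,2]>.0385)&(q[:,2]<.05)]
c=m[:,:2].mean(0);w=np.linalg.svd(m[:,:2]-c,full_matrices=False)[2][0];w*=np.sign(w[1])
print("marker",len(m),c,w,"end",((m[:,:2]-c)@w).max()*w+c, m[:,2].max())
for z in(.135,.155):
    k=q[(np.hypot(q[:,0]-.5425,q[:,1]-.01)<.03)&(abs(q[:,2]-z)<.01)][:,:2]
    if len(k)>20:
        A=np.c_[2*k,np.ones(len(k))];x=np.linalg.lstsq(A,(k**2).sum(1),rcond=None)[0]
        print("cap",z,len(k),x[:2],np.sqrt(x[2]+x[:2]@x[:2]),k.max(0))
# base edge
b=q[(abs(q[:,2]-.012)<.003)&(np.hypot(q[:,0]-.56,q[:,1]-.04)<.13)]
g=(b[:,:2]-[.5425,.01])@np.array([w,[w[1],-w[0]]]).T
print("base gauge y,x ranges",g.min(0),g.max(0))
E
```

```text
marker 1320 [0.56246847 0.09225722] [0.22420315 0.97454243] end [0.57318974 0.13885929] 0.04384039590188804
cap 0.135 1068 [0.54390347 0.0099996 ] 0.011629615997660383 [0.55962266 0.0255256 ]
cap 0.155 46 [0.54631519 0.01490473] 0.005647963376054163 [0.55363608 0.02122629]
base gauge y,x ranges [-0.05842198 -0.11961345] [0.09782505 0.13250506]
```

```bash
python3 -m creep '[{"linear":[-1,-0.4,3],"roll":-1.2,"gripper":-1},{"linear":[-1,-0.4,6],"roll":-1.2,"gripper":-1},{"linear":[-1,-0.4,9],"roll":-1.2,"gripper":-1},{"linear":[-1,-0.4,12],"roll":-1.2,"gripper":-1},{"linear":[-1,-0.4,15],"roll":-1.2,"gripper":-1},{"linear":[-1,-0.4,16.8],"roll":-1.2,"gripper":-1},{"linear":[-1,-0.4,16.8],"roll":-1.2,"gripper":-1},{"linear":[-1,-0.4,16.8],"roll":-1.2,"gripper":-1}]'
python3 - <<'E'
from h import *
s=sensors.read_state();w=np.array([.2242,.9745]);v=np.array([w[1],-w[0]])
p=s["tool_pos"][:2]-[.5435,.01];print("gauge y,x mm",p@w*1e3,p@v*1e3,s["tool_pos"][2],s["ft_force"],R.from_quat(s["tcp_rot"]).apply([0,1,0]))
E
```

```text
t: 3.1
tool_pos: [0.5751, 0.1789, 0.0327]
tcp_rot: [0.112, 0.994, -0.0, -0.001]
ft_force: [0.7, -0.3, 0.7]
opening: -0.0
finger_force: 0.0
gauge y,x mm 171.71768915042134 -7.122557125812819 0.03265928769683252 [ 0.65131379 -0.28047018  0.69224179] [ 2.23568376e-01  9.74688187e-01 -3.45575277e-04]
```

```bash
python3 -m creep '[{"linear":[-0.35,-0.4,0],"roll":0,"gripper":-1},{"linear":[-0.7,-0.9,0],"roll":0,"gripper":-1},{"linear":[-0.7,-1.4,0],"roll":0,"gripper":-1},{"linear":[-0.7,-1.8,0],"roll":0,"gripper":-1},{"linear":[-0.7,-2.2,0],"roll":0,"gripper":-1},{"linear":[-0.7,-2.5,0],"roll":0,"gripper":-1},{"linear":[-0.7,-2.8,0],"roll":0,"gripper":-1},{"linear":[-0.7,-3.0,0],"roll":0,"gripper":-1}]'
cat > g.py <<'E'
from h import *
s=sensors.read_state();w=np.array([.2242,.9745]);v=np.array([w[1],-w[0]])
p=s["tool_pos"][:2]-[.5435,.01];f=s["ft_force"]
print("t",s["t"],"gauge y,x mm",p@w*1e3,p@v*1e3,"z",s["tool_pos"][2],"Fy,Fx,Fz",f[:2]@w,f[:2]@v,f[2],"tau",s["torque"],"j7",s["joint_positions"][6],"q7eff",s["joint_efforts"][6])
E
python3 g.py
```

```text
t: 3.77
tool_pos: [0.5767, 0.1461, 0.0334]
tcp_rot: [0.114, 0.993, 0.0, 0.0]
ft_force: [-0.6, -0.4, 0.6]
opening: 0.0002
finger_force: 0.1
t 3.7667 gauge y,x mm 140.076970187359 1.8230609014638188 z 0.03341230451814384 Fy,Fx,Fz -0.47713190237448516 -0.48983794974823713 0.6491746509088167 tau [ 0.00542013 -0.00576801  0.03396926] j7 0.9130799643730708 q7eff -0.024158640881069005
```

```bash
python3 -m creep '[{"linear":[0.1,-0.2,0],"roll":0,"gripper":-1},{"linear":[0.1,-0.4,0],"roll":0,"gripper":-1},{"linear":[0.1,-0.6,0],"roll":0,"gripper":-1},{"linear":[0.1,-0.7,0],"roll":0,"gripper":-1},{"linear":[0.1,-0.8,0],"roll":0,"gripper":-1},{"linear":[0.1,-0.9,0],"roll":0,"gripper":-1},{"linear":[0.1,-1.0,0],"roll":0,"gripper":-1},{"linear":[0.1,-1.0,0],"roll":0,"gripper":-1}]'
python3 g.py
```

```text
t: 4.43
tool_pos: [0.5736, 0.1369, 0.0333]
tcp_rot: [0.114, 0.994, -0.0, -0.0]
ft_force: [1.0, -0.6, 0.4]
opening: -0.0003
finger_force: 0.2
t 4.4333 gauge y,x mm 130.35891888963008 0.8430716764522878 z 0.033263908617527385 Fy,Fx,Fz -0.3315905300526513 1.0792430458004032 0.410625904354949 tau [ 0.01983188  0.00751189 -0.00458412] j7 0.9259456942832198 q7eff 0.02058008685708046
```

```bash
python3 -m creep '[{"linear":[0,-0.03,0],"roll":0,"gripper":-1},{"linear":[0,-0.06,0],"roll":0,"gripper":-1},{"linear":[0,-0.09,0],"roll":0,"gripper":-1},{"linear":[0,-0.12,0],"roll":0,"gripper":-1},{"linear":[0,-0.15,0],"roll":0,"gripper":-1},{"linear":[0,-0.18,0],"roll":0,"gripper":-1},{"linear":[0,-0.2,0],"roll":0,"gripper":-1},{"linear":[0,-0.2,0],"roll":0,"gripper":-1}]'
python3 g.py
python3 - <<'E'
from h import *
s=sensors.read_state();im,d=optics.capture("wrist");cv2.imwrite("pics/w2.png",im)
E
```

```text
t: 5.1
tool_pos: [0.5731, 0.1351, 0.0333]
tcp_rot: [0.114, 0.994, 0.0, -0.0]
ft_force: [0.4, 1.0, 1.1]
opening: 0.0
finger_force: 0.3
t 5.1 gauge y,x mm 128.533656919617 0.784046764978648 z 0.03327909042328581 Fy,Fx,Fz 1.085395962194731 0.18963195998049537 1.1333548959784423 tau [ 0.08042475 -0.0319619   0.01986375] j7 0.9287162073036137 q7eff 0.005507001624209806
```

View pics/w2.png

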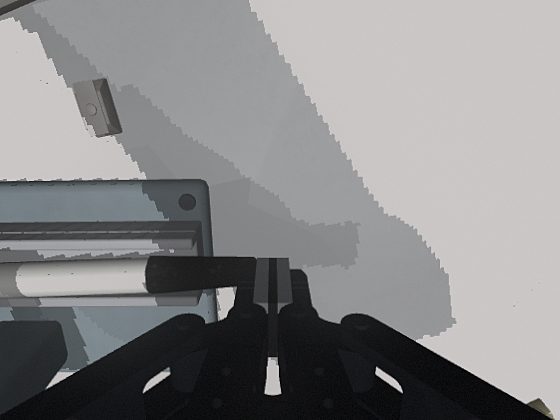

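```bash
python3 -m creep '[{"linear":[0,-0.1,0],"roll":0,"gripper":-1},{"linear":[0,-0.2,0],"roll":0,"gripper":-1},{"linear":[0,-0.3,0],"roll":0,"gripper":-1},{"linear":[0,-0.4,0],"roll":0,"gripper":-1},{"linear":[0,-0.5,0],"roll":0,"gripper":-1},{"linear":[0,-0.55,0],"roll":0,"gripper":-1},{"linear":[0,-0.6,0],"roll":0,"gripper":-1},{"linear":[0,-0.6,0],"roll":0,"gripper":-1}]'
python3 g.py
python3 -m creep '[{"linear":[0,-0.03,0],"roll":0,"gripper":-1},{"linear":[0,-0.06,0],"roll":0,"gripper":-1},{"linear":[0,-0.09,0],"roll":0,"gripper":-1},{"linear":[0,-0.12,0],"roll":0,"gripper":-1},{"linear":[0,-0.15,0],"roll":0,"gripper":-1},{"linear":[0,-0.18,0],"roll":0,"gripper":-1},{"linear":[0,-0.2,0],"roll":0,"gripper":-1},{"linear":[0,-0.2,0],"roll":0,"gripper":-1}]'
python3 g.py
```

```text
t: 5.82
tool_pos: [0.5718, 0.1292, 0.0333]
tcp_rot: [0.114, 0.994, 0.0, 0.0]
ft_force: [-0.1, 0.4, 1.1]
opening: -0.0002
finger_force: 0.5
t 5.8167 gauge y,x mm 122.46889536839846 0.855342783723617 z 0.03334134408063112 Fy,Fx,Fz 0.34807963322002816 -0.19252688663976175 1.0678463150859774 tau [ 0.12448512 -0.05608438  0.04115884] j7 0.937359991900768 q7eff 0.011872740578837693
t: 6.48
tool_pos: [0.5713, 0.1273, 0.0333]
tcp_rot: [0.114, 0.994, 0.0, 0.0]
ft_force: [-0.9, 0.8, 2.2]
opening: -0.0001
finger_force: 0.7
t 6.4833 gauge y,x mm 120.54759143675163 0.806764849041758 z 0.033302794383957876 Fy,Fx,Fz 0.5706408822124465 -1.0253991694438718 2.212022940420564 tau [ 0.12087393 -0.06567612 -0.02523683] j7 0.9402611437091388 q7eff 0.006756184156984091
```

```bash
python3 -m creep '[{"linear":[0,-0.02,0],"roll":0,"gripper":-1},{"linear":[0,-0.04,0],"roll":0,"gripper":-1},{"linear":[0,-0.06,0],"roll":0,"gripper":-1},{"linear":[0,-0.08,0],"roll":0,"gripper":-1},{"linear":[0,-0.1,0],"roll":0,"gripper":-1},{"linear":[0,-0.12,0],"roll":0,"gripper":-1},{"linear":[0,-0.12,0],"roll":0,"gripper":-1},{"linear":[0,-0.12,0],"roll":0,"gripper":-1}]'
python3 g.py
```

```text
t: 7.15
tool_pos: [0.571, 0.1262, 0.0333]
tcp_rot: [0.114, 0.994, 0.0, -0.0]
ft_force: [0.2, 1.3, 2.1]
opening: 0.0003
finger_force: 0.8
t 7.15 gauge y,x mm 119.38832964486895 0.7762293541639992 z 0.033291482246646124 Fy,Fx,Fz 1.307834980542365 -0.08065977608468701 2.076715649465426 tau [ 0.24628814 -0.03251078  0.03977604] j7 0.9419876833539836 q7eff 0.00347353117831517
```

```bash
python3 -m creep '[{"linear":[0,-0.02,0],"roll":0,"gripper":-1},{"linear":[0,-0.04,0],"roll":0,"gripper":-1},{"linear":[0,-0.06,0],"roll":0,"gripper":-1},{"linear":[0,-0.08,0],"roll":0,"gripper":-1},{"linear":[0,-0.1,0],"roll":0,"gripper":-1},{"linear":[0,-0.1,0],"roll":0,"gripper":-1},{"linear":[0,-0.1,0],"roll":0,"gripper":-1},{"linear":[0,-0.1,0],"roll":0,"gripper":-1}]'
python3 g.py
```

```text
t: 7.82
tool_pos: [0.5708, 0.1252, 0.0333]
tcp_rot: [0.114, 0.994, 0.0, -0.0]
ft_force: [0.6, 1.2, 1.4]
opening: -0.0003
finger_force: 0.9
t 7.8167 gauge y,x mm 118.34039033872695 0.7790126476024903 z 0.03329134355712268 Fy,Fx,Fz 1.2697012623480874 0.2913398294731782 1.3525698922799794 tau [ 0.25330201 -0.06829903  0.07574954] j7 0.9434188125238614 q7eff 0.0028359267889754847
```

```bash
python3 -m creep '[{"linear":[0,-0.02,0],"roll":0,"gripper":-1},{"linear":[0,-0.04,0],"roll":0,"gripper":-1},{"linear":[0,-0.06,0],"roll":0,"gripper":-1},{"linear":[0,-0.08,0],"roll":0,"gripper":-1},{"linear":[0,-0.1,0],"roll":0,"gripper":-1},{"linear":[0,-0.1,0],"roll":0,"gripper":-1},{"linear":[0,-0.1,0],"roll":0,"gripper":-1},{"linear":[0,-0.1,0],"roll":0,"gripper":-1}]'
python3 g.py
```

```text
t: 8.48
tool_pos: [0.5706, 0.1242, 0.0333]
tcp_rot: [0.114, 0.994, 0.0, -0.0]
ft_force: [1.0, 2.1, 1.8]
opening: 0.0001
finger_force: 1.1
t 8.4833 gauge y,x mm 117.38757843551866 0.7694207394466728 z 0.033302182200058525 Fy,Fx,Fz 2.238231160134691 0.5219582731363078 1.8454217783984035 tau [ 0.28083221 -0.02994597 -0.02008125] j7 0.9448975811649977 q7eff 0.0032896448828978464
```

```bash
cat > avg.py <<'E'
from h import *
w=np.array([.2242,.9745]);F=[]
for i in range(8):
    im,d=optics.capture("wrist");s=sensors.read_state();f=s["ft_force"];F.append([f[:2]@w,f[2],s["torque"][0],s["torque"][2],s["finger_force"]])
F=np.array(F);print(F.round(2).tolist());print("mean Fy,Fz,tx,tz,ff",F.mean(0).round(3),s["t"])
E
python3 avg.py
```

```text
[[0.67, 1.01, 0.3, -0.02, 1.1], [2.01, 1.84, 0.33, 0.02, 1.11], [2.73, 1.59, 0.31, 0.04, 1.11], [1.92, 2.25, 0.33, -0.04, 1.11], [1.25, 1.81, 0.34, 0.03, 1.11], [1.58, 2.11, 0.28, -0.03, 1.12], [1.62, 0.74, 0.34, 0.01, 1.12], [1.66, 1.62, 0.31, -0.01, 1.12]]
mean Fy,Fz,tx,tz,ff [1.68  1.622 0.315 0.    1.112] 8.8833
```

```bash
python3 - <<'E'
from h import *
s=sensors.read_state();im,d=optics.capture("wrist");im2,d2=optics.capture("top");
cv2.imwrite("pics/w3.png",im)
w=np.array([.2242,.9745]);v=np.array([w[1],-w[0]])
for n,D,q in(("wrist",d,cloud("wrist",d,s)),("top",d2,cloud("top",d2)),("top0",d,cloud("top",np.load("pics/top0.npy")))):
    q=q[np.isfinite(q[...,2])].reshape(-1,3)
    g=np.c_[(q[:,:2]-[.5435,.01])@v,(q[:,:2]-[.5435,.01])@w,q[:,2]]*1e3
    m=g[(abs(g[:,0])<9)&(g[:,2]>30)&(g[:,2]<50)&(g[:,1]>40)&(g[:,1]<150)]
    print(n,"h by y",[(y,len(k),k[:,2].max().round(1)) for y in range(90,150,3) for k in [m[abs(m[:,1]-y)<1.5]] if len(k)])
E
```

```text
wrist h by y [(90, 237, np.float64(42.4)), (93, 233, np.float64(42.0)), (96, 222, np.float64(41.8)), (99, 232, np.float64(41.2)), (102, 207, np.float64(41.6)), (105, 170, np.float64(50.0)), (108, 178, np.float64(49.9)), (111, 99, np.float64(50.0)), (120, 1, np.float64(36.7)), (126, 79, np.float64(50.0)), (129, 91, np.float64(50.0)), (132, 28, np.float64(49.7))]
top h by y [(90, 7, np.float64(40.8)), (93, 6, np.float64(38.6)), (96, 3, np.float64(39.5)), (99, 4, np.float64(38.6)), (102, 4, np.float64(38.3)), (105, 2, np.float64(35.4)), (108, 4, np.float64(41.0)), (111, 6, np.float64(49.6)), (117, 1, np.float64(43.6)), (120, 1, np.float64(48.7))]
top0 h by y [(90, 19, np.float64(43.2)), (93, 14, np.float64(42.6)), (96, 17, np.float64(41.9)), (99, 19, np.float64(43.3)), (102, 14, np.float64(40.7)), (105, 15, np.float64(44.4)), (108, 15, np.float64(42.2)), (111, 15, np.float64(41.8)), (114, 14, np.float64(42.2)), (117, 15, np.float64(41.8)), (120, 11, np.float64(41.1)), (123, 13, np.float64(42.4)), (126, 16, np.float64(43.6)), (129, 10, np.float64(40.8)), (132, 1, np.float64(36.3))]
```

View pics/w3.png

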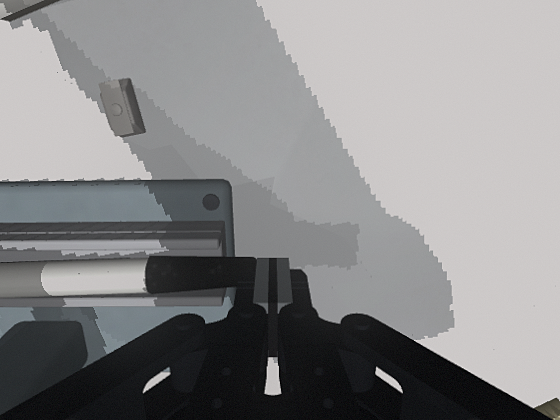

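```bash
python3 -m creep '[{"linear":[0,-0.01,0],"roll":0,"gripper":-1},{"linear":[0,-0.02,0],"roll":0,"gripper":-1},{"linear":[0,-0.03,0],"roll":0,"gripper":-1},{"linear":[0,-0.04,0],"roll":0,"gripper":-1},{"linear":[0,-0.05,0],"roll":0,"gripper":-1},{"linear":[0,-0.06,0],"roll":0,"gripper":-1},{"linear":[0,-0.07,0],"roll":0,"gripper":-1},{"linear":[0,-0.07,0],"roll":0,"gripper":-1}]'
python3 avg.py;python3 g.py
```

```text
t: 9.65
tool_pos: [0.5704, 0.1236, 0.0333]
tcp_rot: [0.114, 0.994, 0.0, 0.0]
ft_force: [-0.5, 1.9, 2.4]
opening: -0.0001
finger_force: 1.2
[[1.91, 2.4, 0.32, -0.03, 1.25], [1.92, 1.63, 0.36, 0.01, 1.25], [1.21, 1.82, 0.38, 0.05, 1.25], [1.89, 2.71, 0.3, 0.04, 1.26], [1.86, 2.72, 0.33, 0.01, 1.26], [2.68, 1.55, 0.36, 0.01, 1.26], [1.71, 2.9, 0.4, 0.02, 1.26], [2.02, 2.16, 0.27, -0.03, 1.26]]
mean Fy,Fz,tx,tz,ff [1.901 2.238 0.34  0.008 1.256] 10.05
t 10.05 gauge y,x mm 116.67637929433197 0.7690639973227815 z 0.03330327535695525 Fy,Fx,Fz 2.015315350203137 0.7016250567740415 2.1551203608653062 tau [ 0.27480934 -0.01980488 -0.02924998] j7 0.9459107805949536 q7eff 0.003650658909464255
```

```bash
python3 -m creep '[{"linear":[0,-0.01,0],"roll":0,"gripper":-1},{"linear":[0,-0.02,0],"roll":0,"gripper":-1},{"linear":[0,-0.03,0],"roll":0,"gripper":-1},{"linear":[0,-0.04,0],"roll":0,"gripper":-1},{"linear":[0,-0.05,0],"roll":0,"gripper":-1},{"linear":[0,-0.06,0],"roll":0,"gripper":-1},{"linear":[0,-0.07,0],"roll":0,"gripper":-1},{"linear":[0,-0.08,0],"roll":0,"gripper":-1}]'
python3 g.py
```

```text
t: 10.72
tool_pos: [0.5704, 0.1232, 0.0334]
tcp_rot: [0.114, 0.994, 0.0, 0.0]
ft_force: [0.7, 3.4, 1.1]
opening: 0.0002
finger_force: 2.0
t 10.7167 gauge y,x mm 116.3794883710698 0.7908064204302956 z 0.033357463233967724 Fy,Fx,Fz 3.456277154789396 -0.08072294438339564 1.135729627663956 tau [ 0.75004159 -0.16625742  0.01571261] j7 0.9470903577153805 q7eff 0.005791393487015739
```

```bash
python3 avg.py;python3 g.py
```

```text
[[3.9, 2.39, 0.78, 0.01, 2.0], [3.65, 1.8, 0.81, -0.01, 2.07], [3.95, 1.7, 0.87, -0.01, 2.12], [4.18, 1.93, 0.88, -0.01, 2.29], [4.48, 0.98, 0.91, 0.06, 2.34], [4.88, 1.82, 0.95, -0.03, 2.38], [4.58, 2.1, 0.98, -0.02, 2.45], [5.16, 2.15, 0.99, -0.06, 2.49]]
mean Fy,Fz,tx,tz,ff [ 4.346  1.86   0.896 -0.007  2.268] 11.1167
t 11.1167 gauge y,x mm 116.26707952656007 0.7614752346946472 z 0.033335139153464 Fy,Fx,Fz 5.160257064496588 -0.40260561056082594 2.152541298427044 tau [ 0.98510692 -0.22784522 -0.06189034] j7 0.9471225252259936 q7eff 0.010357489809393883
```

```bash
python3 -m creep '[{"linear":[0,0.015,0],"roll":0,"gripper":-1},{"linear":[0,0.015,0],"roll":0,"gripper":-1},{"linear":[0,0.015,0],"roll":0,"gripper":-1},{"linear":[0,0.015,0],"roll":0,"gripper":-1},{"linear":[0,0.015,0],"roll":0,"gripper":-1},{"linear":[0,0.015,0],"roll":0,"gripper":-1},{"linear":[0,0.015,0],"roll":0,"gripper":-1},{"linear":[0,0.015,0],"roll":0,"gripper":-1}]'
python3 avg.py;python3 g.py
```

```text
t: 11.78
tool_pos: [0.5703, 0.1231, 0.0333]
tcp_rot: [0.114, 0.994, 0.0, 0.0]
ft_force: [0.9, 4.4, 1.7]
opening: -0.0002
finger_force: 2.6
[[5.54, 2.08, 1.11, 0.03, 2.64], [4.17, 1.14, 1.08, -0.01, 2.64], [4.92, 1.73, 1.08, -0.03, 2.64], [4.99, 2.3, 1.05, -0.02, 2.64], [5.24, 1.54, 1.12, -0.03, 2.64], [5.36, 1.78, 1.13, -0.04, 2.64], [5.25, 2.58, 1.07, 0.03, 2.64], [4.72, 2.38, 1.06, 0.02, 2.64]]
mean Fy,Fz,tx,tz,ff [ 5.024  1.94   1.087 -0.006  2.641] 12.1833
t 12.1833 gauge y,x mm 116.27451609134796 0.7780757738302267 z 0.03332915278249405 Fy,Fx,Fz 4.7229366047436505 -0.5653209128436402 2.3759526727842735 tau [ 1.05701393 -0.21502081  0.01904135] j7 0.9468448606573071 q7eff 0.011283414205536246
```

```bash
python3 -m creep '[{"linear":[0,-0.01,0],"roll":0,"gripper":-1},{"linear":[0,-0.02,0],"roll":0,"gripper":-1},{"linear":[0,-0.025,0],"roll":0,"gripper":-1},{"linear":[0,-0.025,0],"roll":0,"gripper":-1},{"linear":[0,-0.025,0],"roll":0,"gripper":-1},{"linear":[0,-0.025,0],"roll":0,"gripper":-1},{"linear":[0,-0.025,0],"roll":0,"gripper":-1},{"linear":[0,-0.025,0],"roll":0,"gripper":-1}]'
python3 avg.py;python3 g.py
```

```text
t: 12.85
tool_pos: [0.5703, 0.1231, 0.0334]
tcp_rot: [0.114, 0.994, 0.0, 0.0]
ft_force: [0.4, 4.8, 2.4]
opening: 0.0001
finger_force: 2.9
[[5.22, 2.36, 1.15, 0.03, 2.9], [6.87, 2.41, 1.16, 0.02, 2.9], [4.63, 1.86, 1.17, -0.0, 2.9], [5.12, 2.32, 1.16, -0.04, 2.9], [5.63, 2.23, 1.19, 0.02, 2.9], [5.83, 1.94, 1.15, -0.01, 2.9], [5.63, 3.35, 1.15, -0.03, 2.9], [5.51, 1.67, 1.16, 0.0, 2.9]]
mean Fy,Fz,tx,tz,ff [ 5.556e+00  2.268e+00  1.162e+00 -2.000e-03  2.900e+00] 13.25
t 13.25 gauge y,x mm 116.24356752517814 0.795351624230206 z 0.0333702599600797 Fy,Fx,Fz 5.513282488025588 -0.2991531918918053 1.6680655417207713 tau [ 1.157276   -0.26957297  0.0011776 ] j7 0.9472687968079614 q7eff 0.012081486638635397
```

```bash
python3 -m creep '[{"linear":[0,-0.02,0],"roll":0,"gripper":-1},{"linear":[0,-0.04,0],"roll":0,"gripper":-1},{"linear":[0,-0.06,0],"roll":0,"gripper":-1},{"linear":[0,-0.06,0],"roll":0,"gripper":-1},{"linear":[0,-0.06,0],"roll":0,"gripper":-1},{"linear":[0,-0.06,0],"roll":0,"gripper":-1},{"linear":[0,-0.06,0],"roll":0,"gripper":-1},{"linear":[0,-0.06,0],"roll":0,"gripper":-1}]'
python3 avg.py;python3 g.py
```

```text
t: 13.92
tool_pos: [0.5703, 0.1231, 0.0334]
tcp_rot: [0.113, 0.994, 0.001, 0.0]
ft_force: [1.0, 5.7, 1.6]
opening: 0.0002
finger_force: 3.4
[[6.86, 1.05, 1.35, -0.03, 3.37], [6.1, 1.34, 1.41, -0.0, 3.37], [6.97, 1.43, 1.33, -0.0, 3.37], [7.04, 0.97, 1.36, 0.01, 3.37], [6.29, 1.5, 1.36, -0.07, 3.37], [7.23, 1.37, 1.4, -0.02, 3.37], [5.61, 1.88, 1.39, -0.08, 3.37], [6.61, 1.85, 1.37, -0.02, 3.37]]
mean Fy,Fz,tx,tz,ff [ 6.586  1.424  1.371 -0.026  3.371] 14.3167
t 14.3167 gauge y,x mm 116.17240833009637 0.7495645309117526 z 0.03338874439957186 Fy,Fx,Fz 6.608008207064619 0.1260884582871432 1.8518888484794194 tau [ 1.37429059 -0.38872799 -0.02033346] j7 0.948103242321441 q7eff 0.01393749233102426
```

```bash
python3 -m creep '[{"linear":[0,-0.02,0],"roll":0,"gripper":-1},{"linear":[0,-0.04,0],"roll":0,"gripper":-1},{"linear":[0,-0.06,0],"roll":0,"gripper":-1},{"linear":[0,-0.08,0],"roll":0,"gripper":-1},{"linear":[0,-0.08,0],"roll":0,"gripper":-1},{"linear":[0,-0.08,0],"roll":0,"gripper":-1},{"linear":[0,-0.08,0],"roll":0,"gripper":-1},{"linear":[0,-0.08,0],"roll":0,"gripper":-1}]'
python3 avg.py;python3 g.py
```

```text
t: 14.98
tool_pos: [0.5703, 0.123, 0.0334]
tcp_rot: [0.113, 0.994, 0.001, 0.0]
ft_force: [1.7, 7.1, 0.5]
opening: 0.0001
finger_force: 4.0
[[7.83, 1.35, 1.62, -0.03, 4.02], [8.42, -0.2, 1.65, -0.01, 4.02], [7.75, 0.23, 1.63, -0.07, 4.02], [6.45, 0.5, 1.66, 0.01, 4.02], [7.76, 1.65, 1.66, -0.03, 4.02], [8.28, 0.58, 1.62, -0.02, 4.02], [7.37, -0.15, 1.65, -0.03, 4.02], [7.43, 1.21, 1.63, -0.03, 4.02]]
mean Fy,Fz,tx,tz,ff [ 7.662  0.646  1.641 -0.026  4.017] 15.3833
t 15.3833 gauge y,x mm 116.09475141980585 0.7350425056702022 z 0.033422314692104396 Fy,Fx,Fz 7.429861386224176 0.3896603816678071 1.2137988973643252 tau [ 1.63212965 -0.4140009  -0.03438473] j7 0.949315045512731 q7eff 0.016592967440374196
```

```bash
python3 -m creep '[{"linear":[0,1,0],"roll":0,"gripper":-1},{"linear":[0,3,0],"roll":0,"gripper":-1},{"linear":[0,4,-2],"roll":-7,"gripper":-1},{"linear":[0,4,-6],"roll":-14,"gripper":-1},{"linear":[0,4,-10],"roll":-21,"gripper":0.5},{"linear":[0,4,-14],"roll":-28,"gripper":1},{"linear":[0,4,-17.5],"roll":-35,"gripper":1},{"linear":[0,4,-17.5],"roll":-42,"gripper":1}]'
python3 -m creep '[{"linear":[0,0,0],"roll":-7,"gripper":1},{"linear":[0,0,0],"roll":-14,"gripper":1},{"linear":[0,0,0],"roll":-21,"gripper":1},{"linear":[0,0,0],"roll":-28,"gripper":1},{"linear":[0,0,0],"roll":-35,"gripper":1},{"linear":[0,0,0],"roll":-42,"gripper":1},{"linear":[0,0,0],"roll":-49,"gripper":1},{"linear":[0,0,0],"roll":-56,"gripper":1}]'
python3 -m creep '[{"linear":[0,0,0],"roll":-7,"gripper":1},{"linear":[0,0,0],"roll":-14,"gripper":1},{"linear":[0,0,0],"roll":-21,"gripper":1},{"linear":[0,0,0],"roll":-28,"gripper":1},{"linear":[0,0,0],"roll":-35,"gripper":1},{"linear":[0,0,0],"roll":-42,"gripper":1},{"linear":[0,0,0],"roll":-49,"gripper":1},{"linear":[0,0,0],"roll":-56,"gripper":1}]'
cat > to.py <<'E'
from h import *
import sys
s=sensors.read_state();t=np.array([float(a) for a in sys.argv[1:4]])
print("t",s["t"],"j7",s["joint_positions"][6],"move cm",R.from_quat(s["tcp_rot"]).inv().apply(t-s["tool_pos"])*100,"tz",s["torque"],"F",s["ft_force"])
E
python3 to.py .5435 .010 .200
```

```text
t: 16.05
tool_pos: [0.5828, 0.1599, 0.2158]
tcp_rot: [-0.252, 0.968, -0.001, 0.005]
ft_force: [0.9, 0.4, 0.8]
opening: 0.0481
finger_force: 0.0
t: 16.72
tool_pos: [0.5781, 0.1579, 0.2071]
tcp_rot: [-0.677, 0.736, -0.0, -0.002]
ft_force: [-0.1, -0.1, -0.7]
opening: 0.0853
finger_force: 0.0
t: 17.38
tool_pos: [0.5492, 0.1917, 0.1713]
tcp_rot: [0.899, -0.436, 0.034, 0.015]
ft_force: [-1.2, 1.7, 0.2]
opening: 0.0858
finger_force: 0.0
t 17.3833 j7 2.571291098589129 move cm [14.09074965 11.69459993 -1.85218215] tz [0.12582478 0.13889193 0.06224633] F [-1.15789435  1.66876499  0.17787937]
```

```bash
python3 -m creep '[{"linear":[0,0,0],"roll":7,"gripper":1},{"linear":[0,0,0],"roll":14,"gripper":1},{"linear":[0,0,0],"roll":21,"gripper":1},{"linear":[0,0,0],"roll":21,"gripper":1},{"linear":[0,0,0],"roll":21,"gripper":1},{"linear":[0,0,0],"roll":21,"gripper":1},{"linear":[0,0,0],"roll":21,"gripper":1},{"linear":[0,0,0],"roll":21,"gripper":1}]'
python3 to.py .5435 .010 .200; python3 -c "
from h import *
s=sensors.read_state();print(s['joint_positions'],R.from_quat(s['tcp_rot']).as_matrix().round(3))"
```

```text
t: 18.05
tool_pos: [0.5505, 0.1944, 0.1768]
tcp_rot: [0.805, -0.592, 0.038, 0.006]
ft_force: [-0.3, 0.3, 0.2]
opening: 0.0857
finger_force: 0.0
t 18.05 j7 2.2289160092187412 move cm [17.51418552  6.11641518 -1.35014258] tz [0.03722957 0.06408511 0.03484069] F [-0.34282993  0.31824377  0.22614151]
[ 0.50158897  0.97235058 -1.49096332  1.78582249  1.06546762  1.41651916
  2.22891601] [[ 0.297 -0.953  0.055]
 [-0.952 -0.3   -0.054]
 [ 0.068 -0.036 -0.997]]
```

```bash
python3 -m creep '[{"linear":[0,0,-1],"roll":7,"gripper":1},{"linear":[0,0,-2],"roll":14,"gripper":1},{"linear":[0,0,-2],"roll":21,"gripper":1},{"linear":[0,0,-2],"roll":28,"gripper":1},{"linear":[0,0,-2],"roll":35,"gripper":1},{"linear":[0,0,-2],"roll":42,"gripper":1},{"linear":[0,0,-2],"roll":49,"gripper":1},{"linear":[0,0,-2],"roll":56,"gripper":1}]'
python3 to.py .5435 .010 .200; python3 -c "
from h import *
s=sensors.read_state();print(s['joint_positions'],R.from_quat(s['tcp_rot']).as_matrix().round(3))"
```

```text
t: 18.72
tool_pos: [0.5493, 0.1957, 0.1969]
tcp_rot: [-0.431, 0.902, -0.036, 0.013]
ft_force: [0.1, -0.2, -0.3]
opening: 0.0855
finger_force: 0.0
t 18.7167 j7 1.3374908566752925 move cm [ 14.8077404  -11.20560962   0.66428388] tz [ 0.08416254  0.02346702 -0.00322064] F [ 0.10145482 -0.24778798 -0.25824708]
[ 0.48018352  0.81529896 -1.3737336   1.77082305  0.91335925  1.31526317
  1.33749086] [[-0.629 -0.776  0.055]
 [-0.778  0.626 -0.054]
 [ 0.007 -0.077 -0.997]]
```

```bash
python3 -m creep '[{"linear":[2,-1.5,0],"roll":7,"gripper":1},{"linear":[4.5,-3.4,0],"roll":14,"gripper":1},{"linear":[7.0,-5.3,0],"roll":21,"gripper":1},{"linear":[9.5,-7.2,0],"roll":28,"gripper":1},{"linear":[12,-9.1,0],"roll":35,"gripper":1},{"linear":[13.5,-10.2,0],"roll":42,"gripper":1},{"linear":[14.8,-11.2,0.1],"roll":49,"gripper":1},{"linear":[14.8,-11.2,0.1],"roll":56,"gripper":1}]'
python3 -m creep '[{"linear":[0,0,0],"roll":5,"gripper":1},{"linear":[0,0,0],"roll":10,"gripper":1},{"linear":[0,0,0],"roll":10,"gripper":1},{"linear":[0,0,0],"roll":10,"gripper":1},{"linear":[0,0,0],"roll":10,"gripper":1},{"linear":[0,0,0],"roll":10,"gripper":1},{"linear":[0,0,0],"roll":10,"gripper":1},{"linear":[0,0,0],"roll":10,"gripper":1}]'
python3 to.py .5445 .009 .200; python3 - <<'E'
from h import *
s=sensors.read_state();print(s['joint_positions'],R.from_quat(s['tcp_rot']).as_matrix().round(3))
im,d=optics.capture("wrist");cv2.imwrite("pics/w4.png",im)
q=cloud("wrist",d,s)[(d>0)]
q=q[(np.hypot(q[:,0]-.5435,q[:,1]-.01)<.03)]
t=q[(q[:,2]>.16)&(q[:,2]<.168)];print(len(t),t.mean(0),t.min(0),t.max(0))
for n in("ratchet_mid",):print(n,[(round(r["p"],2),cam2world("wrist",r["centre"],s).round(4)) for r in optics.search_frame("wrist",n)[:2]])
E
```

```text
t: 19.38
tool_pos: [0.5441, 0.0055, 0.2051]
tcp_rot: [0.046, 0.998, -0.027, 0.028]
ft_force: [0.4, 0.0, -0.9]
opening: 0.0853
finger_force: 0.0
t: 20.05
tool_pos: [0.5441, 0.0106, 0.2056]
tcp_rot: [0.127, 0.991, -0.023, 0.031]
ft_force: [-0.5, -0.6, 0.1]
opening: 0.0854
finger_force: 0.0
t 20.05 j7 0.6199622330312671 move cm [-0.04234839 -0.12809227  0.56561682] tz [0.1361208  0.01046451 0.01548296] F [-0.54601179 -0.59199843  0.07568872]
[ 0.84050221  0.60673067 -1.26841515  1.87459047  0.72254657  1.14130655
  0.61996223] [[-0.966  0.253  0.055]
 [ 0.25   0.967 -0.053]
 [-0.067 -0.038 -0.997]]
1213 [0.54308485 0.01079128 0.16378965] [ 0.53216736 -0.00065526  0.16000106] [0.55482881 0.021635   0.16586331]
ratchet_mid [(0.76, array([0.5384, 0.0153, 0.1673]))]
```

View pics/w4.png

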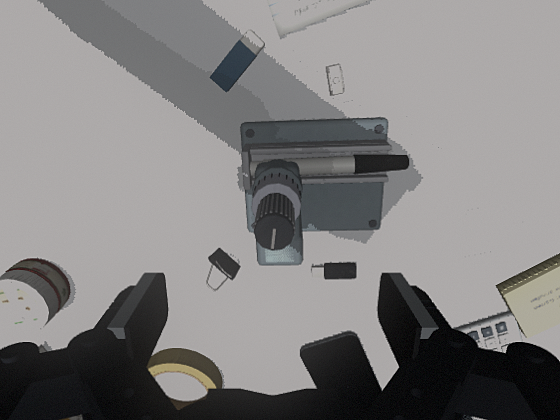

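```bash
python3 to.py .5443 .0095 .136
```

```text
t 20.15 j7 0.619599551681404 move cm [0.42128776 0.16162431 6.94687325] tz [0.07156009 0.08764265 0.02872389] F [-0.17096869 -1.25304492  0.03618784]
```

```bash
python3 -m creep '[{"linear":[0.1,0.05,1.5],"roll":0,"gripper":1},{"linear":[0.2,0.1,3],"roll":0,"gripper":1},{"linear":[0.3,0.15,4.5],"roll":0,"gripper":1},{"linear":[0.4,0.15,6],"roll":0,"gripper":1},{"linear":[0.42,0.16,6.9],"roll":0,"gripper":1},{"linear":[0.42,0.16,6.9],"roll":0,"gripper":1},{"linear":[0.42,0.16,6.9],"roll":0,"gripper":1},{"linear":[0.42,0.16,6.9],"roll":0,"gripper":1}]'
python3 to.py .5443 .0095 .136
python3 -m creep '[{"linear":[0,0,0],"roll":0,"gripper":-0.2},{"linear":[0,0,0],"roll":0,"gripper":-0.4},{"linear":[0,0,0],"roll":0,"gripper":-0.6},{"linear":[0,0,0],"roll":0,"gripper":-0.8},{"linear":[0,0,0],"roll":0,"gripper":-1},{"linear":[0,0,0],"roll":0,"gripper":-1},{"linear":[0,0,0],"roll":0,"gripper":-1},{"linear":[0,0,0],"roll":0,"gripper":-1}]'
python3 to.py .5443 .0095 .136
```

```text
t: 20.82
tool_pos: [0.5447, 0.0098, 0.1369]
tcp_rot: [0.127, 0.991, -0.023, 0.031]
ft_force: [0.5, -0.3, 0.6]
opening: 0.0852
finger_force: 0.0
t 20.8167 j7 0.5404666997897977 move cm [ 0.0335465  -0.03452205  0.08618742] tz [0.12471785 0.09027588 0.06078205] F [ 0.54034624 -0.2622708   0.64869509]
t: 21.48
tool_pos: [0.5445, 0.0095, 0.137]
tcp_rot: [0.128, 0.991, -0.023, 0.031]
ft_force: [-1.3, -0.9, 5.7]
opening: 0.0202
finger_force: 58.4
t 21.4833 j7 0.5403075814296918 move cm [0.02980346 0.00226693 0.09715017] tz [ 0.11368467  0.32941511 -0.01600467] F [-1.30929847 -0.87479926  5.73798634]
```

```bash
python3 -m creep '[{"linear":[0,0,0],"roll":7,"gripper":-1},{"linear":[0,0,0],"roll":14,"gripper":-1},{"linear":[0,0,0],"roll":21,"gripper":-1},{"linear":[0,0,0],"roll":28,"gripper":-1},{"linear":[0,0,0],"roll":35,"gripper":-1},{"linear":[0,0,0],"roll":42,"gripper":-1},{"linear":[0,0,0],"roll":49,"gripper":-1},{"linear":[0,0,0],"roll":56,"gripper":-1}]'
python3 to.py .5443 .0095 .136; python3 avg.py
```

```text
t: 22.15
tool_pos: [0.5433, 0.0088, 0.1369]
tcp_rot: [0.58, 0.813, -0.007, 0.038]
ft_force: [-4.3, -0.2, 9.2]
opening: 0.0203
finger_force: 58.3
t 22.15 j7 -0.319065035685605 move cm [0.04303661 0.11960531 0.09397771] tz [-0.56295074  1.78602229  0.01284269] F [-4.26248684 -0.16341783  9.21773572]
[[-0.93, 8.7, -0.4, -0.12, 58.74], [-1.57, 8.73, -0.46, -0.11, 58.85], [-2.14, 8.87, -0.59, -0.14, 58.86], [-1.04, 9.24, -0.57, -0.17, 58.88], [-1.41, 9.5, -0.6, -0.13, 58.9], [-2.16, 8.9, -0.61, -0.13, 58.9], [-1.59, 10.27, -0.55, -0.14, 58.91], [-1.95, 8.52, -0.54, -0.14, 58.91]]
mean Fy,Fz,tx,tz,ff [-1.598  9.091 -0.539 -0.135 58.868] 22.55
```

```bash
python3 -m creep '[{"linear":[0,0,0],"roll":0,"gripper":0},{"linear":[0,0,0],"roll":0,"gripper":0},{"linear":[0,0,0],"roll":0,"gripper":0},{"linear":[0,0,0],"roll":-7,"gripper":0},{"linear":[0,0,0],"roll":-14,"gripper":0},{"linear":[0,0,0],"roll":-21,"gripper":0},{"linear":[0,0,0],"roll":-28,"gripper":0},{"linear":[0,0,0],"roll":-35,"gripper":0}]'
python3 -m creep '[{"linear":[0,0,0],"roll":-7,"gripper":0},{"linear":[0,0,0],"roll":-14,"gripper":0},{"linear":[0,0,0],"roll":-21,"gripper":0},{"linear":[0,0,0],"roll":-21,"gripper":-0.5},{"linear":[0,0,0],"roll":-21,"gripper":-1},{"linear":[0,0,0],"roll":-21,"gripper":-1},{"linear":[0,0,0],"roll":-21,"gripper":-1},{"linear":[0,0,0],"roll":-21,"gripper":-1}]'
python3 to.py .5443 .0095 .136
python3 - <<'E'
from h import *
im,d=optics.capture("scene");cv2.imwrite("pics/s5.png",cv2.resize(im[170:320,180:330],(600,600),interpolation=cv2.INTER_CUBIC))
E
```

```text
t: 23.22
tool_pos: [0.5443, 0.0094, 0.1364]
tcp_rot: [0.303, 0.952, -0.017, 0.035]
ft_force: [-0.4, 0.3, 0.1]
opening: 0.0426
finger_force: 0.0
t: 23.88
tool_pos: [0.5442, 0.0095, 0.1365]
tcp_rot: [0.128, 0.991, -0.023, 0.031]
ft_force: [-0.0, -0.2, -1.0]
opening: 0.0204
finger_force: 58.5
t 23.8833 j7 0.5383318392301059 move cm [-0.0086363   0.00430446  0.04779824] tz [ 0.42556085  0.14370583 -0.02315175] F [-0.00499261 -0.18600741 -1.0424172 ]
```

View pics/s5.png

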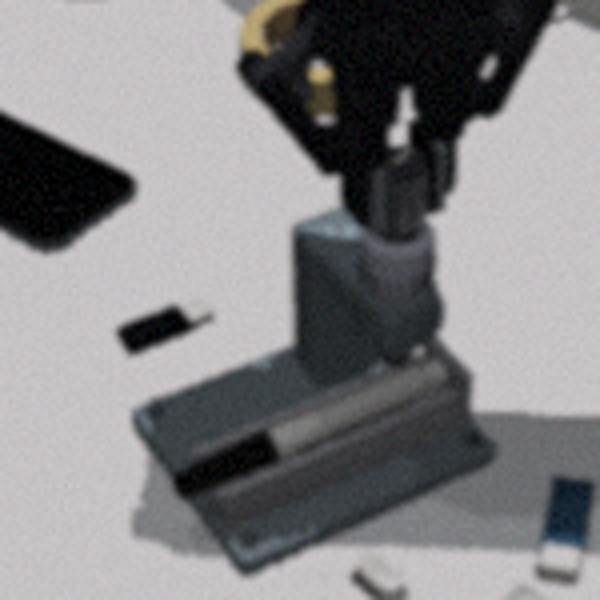

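```bash
python3 -m creep '[{"linear":[0,0,0],"roll":4,"gripper":-1},{"linear":[0,0,0],"roll":8,"gripper":-1},{"linear":[0,0,0],"roll":12,"gripper":-1},{"linear":[0,0,0],"roll":16,"gripper":-1},{"linear":[0,0,0],"roll":20,"gripper":-1},{"linear":[0,0,0],"roll":24,"gripper":-1},{"linear":[0,0,0],"roll":28,"gripper":-1},{"linear":[0,0,0],"roll":32,"gripper":-1}]'
python3 avg.py
python3 -m creep '[{"linear":[0,0,0],"roll":4,"gripper":-1},{"linear":[0,0,0],"roll":8,"gripper":-1},{"linear":[0,0,0],"roll":12,"gripper":-1},{"linear":[0,0,0],"roll":16,"gripper":-1},{"linear":[0,0,0],"roll":20,"gripper":-1},{"linear":[0,0,0],"roll":24,"gripper":-1},{"linear":[0,0,0],"roll":28,"gripper":-1},{"linear":[0,0,0],"roll":32,"gripper":-1}]'
python3 avg.py
```

```text
t: 24.6
tool_pos: [0.5437, 0.0091, 0.1364]
tcp_rot: [0.398, 0.917, -0.014, 0.036]
ft_force: [-1.9, -1.1, 0.5]
opening: 0.0201
finger_force: 58.5
[[0.51, -1.21, 0.02, -0.02, 58.89], [-0.44, 0.73, -0.11, -0.08, 58.98], [-1.1, 0.43, -0.2, -0.13, 59.02], [-1.23, 1.2, -0.22, -0.1, 59.07], [-1.06, 1.04, -0.3, -0.05, 59.09], [-0.76, 1.7, -0.32, -0.07, 59.11], [-2.05, 2.22, -0.37, -0.03, 59.19], [-2.11, 2.09, -0.39, 0.01, 59.23]]
mean Fy,Fz,tx,tz,ff [-1.0300e+00  1.0250e+00 -2.3600e-01 -5.8000e-02  5.9073e+01] 25.0
t: 25.67
tool_pos: [0.543, 0.0092, 0.1364]
tcp_rot: [0.634, 0.772, -0.004, 0.038]
ft_force: [-3.8, -0.8, 4.1]
opening: 0.0204
finger_force: 59.3
[[-1.83, 3.81, -0.31, -0.09, 59.25], [-0.51, 4.76, -0.35, -0.18, 59.39], [-1.48, 5.4, -0.4, -0.15, 59.44], [-2.01, 5.55, -0.39, -0.13, 59.45], [-1.63, 5.72, -0.43, -0.16, 59.46], [-2.05, 5.25, -0.39, -0.15, 59.47], [-1.78, 6.29, -0.44, -0.13, 59.47], [-1.86, 5.85, -0.44, -0.16, 59.47]]
mean Fy,Fz,tx,tz,ff [-1.644  5.329 -0.392 -0.144 59.425] 26.0667
```

```bash
python3 - <<'E'
from h import *
im,d=optics.capture("scene");cv2.imwrite("pics/s6full.png",im)
a=cv2.imread("pics/scene0.png");b=cv2.resize(cv2.imread("pics/s5.png"),(150,150),interpolation=cv2.INTER_AREA)
c=[x[60:110,75:120] for x in(a[170:320,180:330],b,im[170:320,180:330])]
cv2.imwrite("pics/s6.png",np.hstack([cv2.resize(np.clip(x.astype(float)*2,0,255).astype(np.uint8),(265,300),interpolation=cv2.INTER_CUBIC) for x in c]))
E
```

```text
(no output)
```

View pics/s6.png

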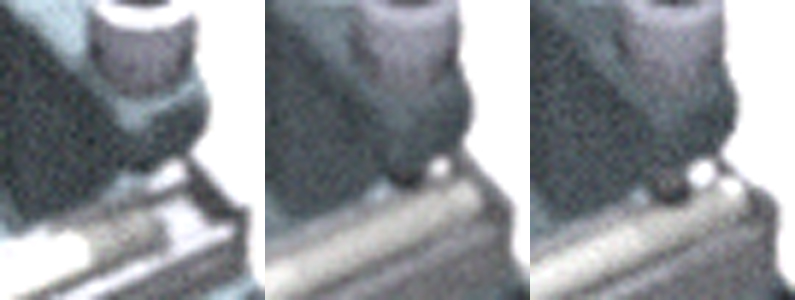

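```bash
python3 -m creep '[{"linear":[0,0,0],"roll":0,"gripper":0},{"linear":[0,0,0],"roll":0,"gripper":0},{"linear":[0,0,0],"roll":0,"gripper":0},{"linear":[0,0,0],"roll":-7,"gripper":0},{"linear":[0,0,0],"roll":-14,"gripper":0},{"linear":[0,0,0],"roll":-21,"gripper":0},{"linear":[0,0,0],"roll":-28,"gripper":0},{"linear":[0,0,0],"roll":-35,"gripper":0}]'
python3 -m creep '[{"linear":[0,0,0],"roll":-7,"gripper":0},{"linear":[0,0,0],"roll":-14,"gripper":0},{"linear":[0,0,0],"roll":-21,"gripper":0},{"linear":[0,0,0],"roll":-28,"gripper":0},{"linear":[0,0,0],"roll":-28,"gripper":-1},{"linear":[0,0,0],"roll":-28,"gripper":-1},{"linear":[0,0,0],"roll":-28,"gripper":-1},{"linear":[0,0,0],"roll":-28,"gripper":-1}]'
python3 avg.py
python3 -m creep '[{"linear":[0,0,0],"roll":4,"gripper":-1},{"linear":[0,0,0],"roll":8,"gripper":-1},{"linear":[0,0,0],"roll":12,"gripper":-1},{"linear":[0,0,0],"roll":16,"gripper":-1},{"linear":[0,0,0],"roll":20,"gripper":-1},{"linear":[0,0,0],"roll":24,"gripper":-1},{"linear":[0,0,0],"roll":28,"gripper":-1},{"linear":[0,0,0],"roll":32,"gripper":-1}]'
python3 avg.py
python3 - <<'E'
from h import *
im,d=optics.capture("scene");cv2.imwrite("pics/s7full.png",im)
E
```

```text
t: 26.78
tool_pos: [0.545, 0.0095, 0.1367]
tcp_rot: [0.368, 0.929, -0.014, 0.036]
ft_force: [-0.1, 0.4, -0.2]
opening: 0.0429
finger_force: 0.0
t: 27.45
tool_pos: [0.5447, 0.0094, 0.1367]
tcp_rot: [0.137, 0.99, -0.023, 0.032]
ft_force: [0.2, -0.4, 1.1]
opening: 0.0204
finger_force: 58.5
[[-1.12, 1.01, 0.22, -0.1, 58.53], [-0.78, 0.52, 0.21, -0.01, 58.54], [0.03, 1.13, 0.23, -0.11, 58.55], [0.01, 1.42, 0.26, -0.07, 58.56], [-0.52, 0.31, 0.28, -0.08, 58.57], [-0.72, 0.84, 0.2, -0.07, 58.58], [-0.03, 1.34, 0.26, -0.08, 58.59], [0.36, 0.79, 0.24, -0.05, 58.59]]
mean Fy,Fz,tx,tz,ff [-0.344  0.921  0.237 -0.072 58.564] 27.85
t: 28.52
tool_pos: [0.544, 0.0087, 0.1367]
tcp_rot: [0.405, 0.913, -0.014, 0.036]
ft_force: [-0.9, -0.6, 3.6]
opening: 0.0204
finger_force: 58.4
[[-0.75, 2.36, -0.35, -0.06, 58.81], [-1.44, 3.58, -0.46, -0.13, 58.93], [-2.65, 3.55, -0.57, -0.09, 58.98], [-2.17, 3.79, -0.65, -0.08, 59.06], [-3.18, 6.06, -0.77, -0.08, 59.08], [-2.5, 5.14, -0.72, -0.07, 59.13], [-2.96, 5.15, -0.72, -0.1, 59.15], [-3.34, 5.83, -0.76, -0.05, 59.15]]
mean Fy,Fz,tx,tz,ff [-2.373  4.432 -0.626 -0.082 59.036] 28.9167
```

```bash
cat > col.py <<'E'
from h import *
import sys
for f in sys.argv[1:]:
    g=cv2.cvtColor(cv2.imread(f),cv2.COLOR_BGR2GRAY).astype(float)
    print(f,g[254:274,277:281].mean(1).round().astype(int).tolist())
E
python3 col.py pics/scene0.png pics/s6full.png pics/s7full.png
```

```text
pics/scene0.png [41, 40, 36, 32, 43, 72, 86, 78, 64, 56, 63, 84, 92, 91, 87, 77, 68, 62, 68, 93]
pics/s6full.png [42, 43, 42, 40, 51, 52, 54, 44, 36, 38, 64, 93, 100, 100, 95, 86, 78, 64, 60, 69]
pics/s7full.png [44, 42, 43, 44, 48, 56, 56, 51, 46, 35, 34, 59, 89, 98, 95, 86, 75, 64, 58, 68]
```

```bash
python3 -m creep '[{"linear":[0,0,0],"roll":3,"gripper":-1},{"linear":[0,0,0],"roll":6,"gripper":-1},{"linear":[0,0,0],"roll":9,"gripper":-1},{"linear":[0,0,0],"roll":12,"gripper":-1},{"linear":[0,0,0],"roll":15,"gripper":-1},{"linear":[0,0,0],"roll":18,"gripper":-1},{"linear":[0,0,0],"roll":21,"gripper":-1},{"linear":[0,0,0],"roll":24,"gripper":-1}]'
python3 avg.py
python3 - <<'E'
from h import *
im,d=optics.capture("scene");cv2.imwrite("pics/s8full.png",im)
E
python3 col.py pics/s7full.png pics/s8full.png
```

```text
t: 29.63
tool_pos: [0.5433, 0.0087, 0.1366]
tcp_rot: [0.585, 0.81, -0.007, 0.038]
ft_force: [-2.7, -1.9, 7.8]
opening: 0.0204
finger_force: 59.3
[[-3.16, 6.93, -0.78, -0.03, 59.21], [-2.2, 7.12, -0.76, -0.18, 59.27], [-2.94, 7.69, -0.83, -0.15, 59.28], [-2.83, 7.88, -0.81, -0.16, 59.29], [-2.83, 7.5, -0.84, -0.1, 59.29], [-3.75, 7.68, -0.81, -0.15, 59.3], [-2.13, 8.17, -0.85, -0.13, 59.3], [-2.2, 8.49, -0.83, -0.1, 59.3]]
mean Fy,Fz,tx,tz,ff [-2.756  7.684 -0.814 -0.125 59.279] 30.0333
pics/s7full.png [44, 42, 43, 44, 48, 56, 56, 51, 46, 35, 34, 59, 89, 98, 95, 86, 75, 64, 58, 68]
pics/s8full.png [43, 44, 43, 46, 50, 58, 59, 52, 53, 48, 35, 34, 56, 84, 95, 86, 75, 65, 59, 71]
```

```bash
python3 -m creep '[{"linear":[0,0,0],"roll":0,"gripper":0},{"linear":[0,0,0],"roll":0,"gripper":0},{"linear":[0,0,0],"roll":0,"gripper":0},{"linear":[0,0,0],"roll":-7,"gripper":0},{"linear":[0,0,0],"roll":-14,"gripper":0},{"linear":[0,0,0],"roll":-21,"gripper":0},{"linear":[0,0,0],"roll":-28,"gripper":0},{"linear":[0,0,0],"roll":-35,"gripper":0}]'
python3 -m creep '[{"linear":[0,0,0],"roll":-7,"gripper":0},{"linear":[0,0,0],"roll":-14,"gripper":0},{"linear":[0,0,0],"roll":-21,"gripper":0},{"linear":[0,0,0],"roll":-21,"gripper":0},{"linear":[0,0,0],"roll":-21,"gripper":-1},{"linear":[0,0,0],"roll":-21,"gripper":-1},{"linear":[0,0,0],"roll":-21,"gripper":-1},{"linear":[0,0,0],"roll":-21,"gripper":-1}]'
python3 avg.py
python3 -m creep '[{"linear":[0,0,0],"roll":4,"gripper":-1},{"linear":[0,0,0],"roll":8,"gripper":-1},{"linear":[0,0,0],"roll":12,"gripper":-1},{"linear":[0,0,0],"roll":16,"gripper":-1},{"linear":[0,0,0],"roll":20,"gripper":-1},{"linear":[0,0,0],"roll":24,"gripper":-1},{"linear":[0,0,0],"roll":28,"gripper":-1},{"linear":[0,0,0],"roll":28,"gripper":-1}]'
python3 avg.py
python3 - <<'E'
from h import *
im,d=optics.capture("scene");cv2.imwrite("pics/s9full.png",im)
E
python3 col.py pics/s8full.png pics/s9full.png
```

```text
t: 30.75
tool_pos: [0.5442, 0.0097, 0.1363]
tcp_rot: [0.311, 0.95, -0.017, 0.035]
ft_force: [0.4, -0.4, 0.6]
opening: 0.0425
finger_force: 0.0
t: 31.42
tool_pos: [0.5442, 0.0095, 0.1366]
tcp_rot: [0.137, 0.99, -0.023, 0.031]
ft_force: [-0.4, -0.5, 2.1]
opening: 0.0204
finger_force: 58.5
[[-0.55, 0.95, 0.31, -0.15, 58.51], [0.06, 1.33, 0.29, -0.08, 58.52], [-1.18, 1.66, 0.3, -0.08, 58.53], [-0.05, 2.15, 0.37, -0.15, 58.54], [-0.04, 2.42, 0.28, -0.09, 58.55], [-0.34, 2.27, 0.3, -0.14, 58.56], [-0.48, 2.27, 0.37, -0.07, 58.57], [-0.55, 2.05, 0.41, -0.06, 58.58]]
mean Fy,Fz,tx,tz,ff [-0.392  1.887  0.329 -0.102 58.543] 31.8167
t: 32.48
tool_pos: [0.5438, 0.0091, 0.1366]
tcp_rot: [0.372, 0.927, -0.015, 0.036]
ft_force: [-2.0, -1.0, 3.1]
opening: 0.0204
finger_force: 58.9
[[-0.45, 3.4, -0.23, 0.05, 58.95], [-1.38, 4.37, -0.29, -0.02, 59.01], [-0.91, 5.26, -0.34, -0.0, 59.04], [-2.03, 6.17, -0.39, 0.04, 59.06], [-1.13, 5.46, -0.34, 0.1, 59.1], [-2.14, 6.36, -0.37, 0.09, 59.11], [-2.83, 5.49, -0.34, -0.03, 59.12], [-1.12, 4.38, -0.38, 0.04, 59.12]]
mean Fy,Fz,tx,tz,ff [-1.5010e+00  5.1110e+00 -3.3600e-01  3.3000e-02  5.9064e+01] 32.8833
pics/s8full.png [43, 44, 43, 46, 50, 58, 59, 52, 53, 48, 35, 34, 56, 84, 95, 86, 75, 65, 59, 71]
pics/s9full.png [45, 42, 41, 42, 51, 55, 58, 53, 54, 51, 46, 38, 31, 60, 84, 88, 78, 65, 62, 67]
```

```bash
python3 -m creep '[{"linear":[0,0,0],"roll":4,"gripper":-1},{"linear":[0,0,0],"roll":8,"gripper":-1},{"linear":[0,0,0],"roll":12,"gripper":-1},{"linear":[0,0,0],"roll":16,"gripper":-1},{"linear":[0,0,0],"roll":20,"gripper":-1},{"linear":[0,0,0],"roll":24,"gripper":-1},{"linear":[0,0,0],"roll":28,"gripper":-1},{"linear":[0,0,0],"roll":28,"gripper":-1}]'
python3 avg.py
python3 - <<'E'
from h import *
im,d=optics.capture("scene");cv2.imwrite("pics/s10full.png",im)
E
python3 col.py pics/s9full.png pics/s10full.png
```

```text
t: 33.6
tool_pos: [0.5432, 0.0091, 0.1365]
tcp_rot: [0.586, 0.81, -0.007, 0.038]
ft_force: [-5.0, 0.4, 7.0]
opening: 0.0201
finger_force: 59.1
[[-1.57, 7.65, -0.4, 0.01, 59.13], [-1.47, 8.08, -0.47, 0.01, 59.14], [-0.56, 6.85, -0.4, -0.05, 59.15], [-0.95, 7.55, -0.45, -0.02, 59.16], [-2.3, 7.88, -0.39, -0.05, 59.16], [-2.08, 8.37, -0.42, -0.05, 59.16], [-0.37, 8.22, -0.4, -0.02, 59.16], [-1.56, 6.98, -0.41, 0.0, 59.16]]
mean Fy,Fz,tx,tz,ff [-1.3600e+00  7.6990e+00 -4.1800e-01 -2.3000e-02  5.9153e+01] 34.0
pics/s9full.png [45, 42, 41, 42, 51, 55, 58, 53, 54, 51, 46, 38, 31, 60, 84, 88, 78, 65, 62, 67]
pics/s10full.png [43, 44, 40, 44, 48, 58, 61, 54, 52, 50, 44, 31, 37, 60, 82, 88, 78, 65, 59, 66]
```

```bash
python3 -m creep '[{"linear":[0,0,0],"roll":3,"gripper":-1},{"linear":[0,0,0],"roll":6,"gripper":-1},{"linear":[0,0,0],"roll":9,"gripper":-1},{"linear":[0,0,0],"roll":12,"gripper":-1},{"linear":[0,0,0],"roll":12,"gripper":-1},{"linear":[0,0,0],"roll":12,"gripper":-1},{"linear":[0,0,0],"roll":12,"gripper":-1},{"linear":[0,0,0],"roll":12,"gripper":-1}]'
python3 avg.py
python3 -m creep '[{"linear":[0,0,0],"roll":0,"gripper":0.5},{"linear":[0,0,0],"roll":0,"gripper":1},{"linear":[0,0,0],"roll":0,"gripper":1},{"linear":[0,0,0],"roll":0,"gripper":1},{"linear":[0,0,0],"roll":0,"gripper":1},{"linear":[0,0,0],"roll":0,"gripper":1},{"linear":[0,0,-2],"roll":0,"gripper":1},{"linear":[0,0,-4],"roll":0,"gripper":1}]'
python3 -m creep '[{"linear":[0,0,-2],"roll":0,"gripper":1},{"linear":[0,0,-4],"roll":0,"gripper":1},{"linear":[0,0,-4],"roll":0,"gripper":1},{"linear":[0,0,-4],"roll":0,"gripper":1},{"linear":[0,0,-4],"roll":0,"gripper":1},{"linear":[0,0,-4],"roll":0,"gripper":1},{"linear":[0,0,-4],"roll":0,"gripper":1},{"linear":[0,0,-4],"roll":0,"gripper":1}]'
python3 - <<'E'
from h import *
im,d=optics.capture("scene");cv2.imwrite("pics/s11full.png",im)
im2,d=optics.capture("wrist")
cv2.imwrite("pics/s11.png",np.hstack([cv2.resize(im[200:300,230:330],(400,400),interpolation=cv2.INTER_CUBIC),cv2.resize(im2[80:330,150:400],(400,400))]))
E
python3 col.py pics/s10full.png pics/s11full.png
```

```text
t: 34.72
tool_pos: [0.543, 0.0092, 0.1365]
tcp_rot: [0.666, 0.745, -0.003, 0.038]
ft_force: [-4.9, -0.4, 8.7]
opening: 0.0204
finger_force: 59.4
[[-2.13, 8.64, -0.31, 0.01, 59.37], [-1.63, 9.67, -0.38, -0.06, 59.37], [-0.97, 9.01, -0.29, -0.0, 59.37], [-1.56, 8.92, -0.29, 0.03, 59.37], [-1.64, 8.58, -0.32, -0.03, 59.37], [-1.94, 9.77, -0.36, -0.03, 59.37], [-1.39, 8.67, -0.28, -0.01, 59.37], [-2.46, 8.72, -0.33, -0.04, 59.37]]
mean Fy,Fz,tx,tz,ff [-1.7120e+00  8.9990e+00 -3.1900e-01 -1.6000e-02  5.9368e+01] 35.1167
t: 35.78
tool_pos: [0.541, 0.0115, 0.1758]
tcp_rot: [0.666, 0.745, -0.002, 0.037]
ft_force: [0.9, 0.7, -0.0]
opening: 0.0855
finger_force: 0.0
t: 36.45
tool_pos: [0.5394, 0.0136, 0.2155]
tcp_rot: [0.666, 0.745, -0.002, 0.038]
ft_force: [0.4, 0.2, -0.0]
opening: 0.0853
finger_force: 0.0
pics/s10full.png [43, 44, 40, 44, 48, 58, 61, 54, 52, 50, 44, 31, 37, 60, 82, 88, 78, 65, 59, 66]
pics/s11full.png [46, 41, 42, 40, 50, 58, 57, 56, 53, 50, 40, 37, 33, 60, 84, 88, 77, 64, 59, 68]
```

View pics/s11.png

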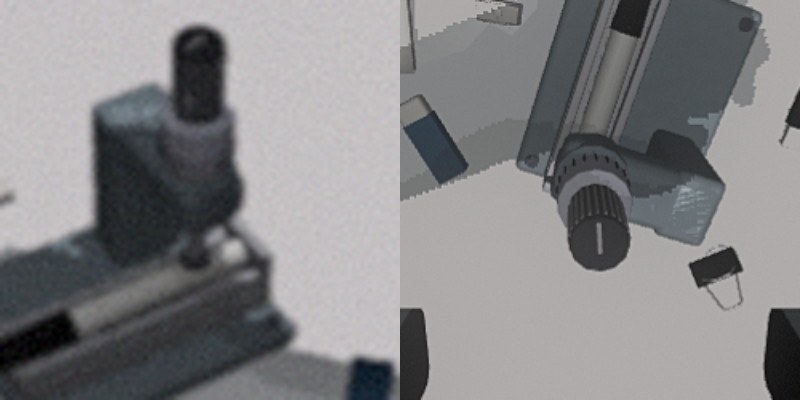

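```bash
python3 -c "
from bench import arm
print(arm.job_done())"
```

```text
the job is handed in; nothing more can be done
None
```

I handed the job in at about 36 s; no verdict came back. The marker is home and was pressed at about 7.7 N at the wrist. The ratchet slipped an estimated 0.7–0.85 rad, the cap was let go with the spindle down on the marker, and the bystanders were not touched.

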